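Test the dishwasher's earth-leakage trip, reset it and close the flap

ROBOT

A 6-joint arm with a two-finger parallel gripper is mounted at the origin on the work surface. World frame = base frame: x ahead of the robot, y to its left, z up, the work surface at z = 0. Lengths are in m, angles in degrees, forces in N, time in s.
With the tool pointing down it reaches from about 0.4 to 0.825 m from the base axis. Payload 7 kg.
Tool frame: the origin (TCP) lies on the centre line of the jaws, within the pads' length; the fingertips stand 19 mm ahead of it and the grasp point (between the pads) is the TCP; z points along the fingers, y is the line along which they close (so a half turn about z gives the same grasp; the last joint's range is limited). The gripper opens to 88 mm and grips with 3 to 60 N. Pads are 19 mm wide; open, the fingers measure 130 mm over their backs; the gripper's body (78 mm by 193 mm) begins 47 mm behind the grasp point.
Start: joints at [85.663, 20.546, 0.682, 0, -70.136, -16.507], TCP at [0.24, 0.631, 0.246] pointing down, gripper open.
Joint ranges: [-176.03, 176.03], [-82.01, 121.73], [-58.28, 71.71], [-173.87, 95.51], [-174.79, -0.11], [-173.66, 173.66]. Speed limits (degrees/s): [136.94, 136.94, 172.46, 180, 180, 180].

INTERFACE

Orientations are given as [roll, pitch, yaw] about the fixed x, y, z axes, in that order (R = Rz(yaw) Ry(pitch) Rx(roll)).
In Python, from plant import ctrl gives the robot as it stands.
- The arm moves only by the tool move_arm, never from a script. Its argument "motion" is a list of rows, each a list of 3 entries, a list of its own where there are three numbers: the shift along the tool's x, y, z in mm, then the turn, a rotation vector about the tool's x, y, z in degrees, then the closure, from 0 (fully open) to 1 (shut). A call has 1 to 10 rows; each row is the pose to reach, as a shift and turn from the pose commanded when the call began, along the tool's axes at that moment; what a row does not reach only later rows make up. A row lasts 1/12 s, in which the tool goes at most 41.7 mm and 7.16 degrees, less where a joint would pass 70% of its speed; a pose out of reach is approached as far as the arm can. A call with a gripper value outside its range is refused whole. The fingers move at their own pace and stop on an object; the grip force is fixed at half the most. Time passes only in rows, so rows that repeat a pose let the fingers close. It gives the time, the measured TCP pose, the force, the opening and the grip force at its end, in the units of the state.
- ctrl.get_obs(): the state, without advancing time (a new reading comes with each control period).
- ctrl.snapshot(name): name is "scene" or "top" or "wrist"; returns a dict with "color" (400x640x3 uint8, blue, green, red), "camera_matrix" (3x3 intrinsics, pixels), "cam_to_world" (4x4, takes a point from camera to world coordinates). Camera axes: x right, y up, looking along -z (the intrinsics and any distortion apply to the point x, -y, -z); pixel columns grow to the right and rows downward; lengths in m; the calibration is good to about 2 mm. A picture is of the moment at which its call begins. There is no depth.
- ctrl.close_job(): hands the job in; it is judged then, once.
The state is a dict: "clock": time; "joint_pos": joint angles; "qvel": joint speeds; "tau": joint torques, N m; "tool_pos": TCP position; "orientation": TCP orientation; "force": force on the tool from outside, world axes, zero at the start; "moment": the same for the moment, N m; "opening": finger opening in m; "gripper_force": force on a finger pad.
Only numpy, scipy, OpenCV 4.12 (cv2) and the standard library are available. Lean on these libraries where they do the work, as an engineer would, in place of code of your own. Each camera call takes 0.05 s, during which the arm holds its last target. There are 200 camera calls.

TASK

Do the safety test on the dishwasher's isolator box: under the raised clear flap, press the yellow test button in so that the red-tipped lever drops by itself (do not pull it down), let the button come back out, then lift the lever back up until it stays fully up on its own. Afterwards fold the clear flap down over the panel until it is fully closed, without slamming it, and leave the mug, the blue bottle and the screwdriver beside the box where they are.

Things in the scene. Friction and masses are not known exactly. Their poses are not given: they have to be found in the camera images.
- station: Foot of the isolator box, fixed to the table: a stainless plate 180 x 210 x 6 mm. Origin on the table under the middle of the panel; x points to the high side of the panel (roughly the robot's left), y roughly towards the robot, z up. On it sits a white box 180 mm along the slope, 210 mm wide, 60 mm thick, whose face (the panel) slopes 35 degrees.
- panel_centre (a point): Centre of the panel's face, 109 mm above the table. Axes of the panel: x up the slope, y across (roughly to the robot), z out of the face (35 degrees from vertical, leaning to the low side). The panel reaches 90 mm either way along x and 105 mm along y. Two grey cheeks 6 mm thick and 43 mm tall stand on it at y = +100 and -100 mm, from x = -61 to +89 mm.
- button_top (a point): Centre of the top of the yellow test button, 32 mm across, 16 mm proud of the panel, at panel x = -2, y = -45 mm. It is pressed along minus panel z; around it lies a black collar 44 mm across, 6 mm high. This point moves with the button; panel axes.
- test_button (a joint): Travel of the button (m): 0 out, 0.008 fully in. A spring pushes it out, 1 N to start and about 4 N fully in; from about 5 mm it trips the lever. The lever cannot stay up while the button is in.
- lever_tip (a point): Middle of the free end of the trip lever: a black bar 8 mm thick, 18 mm wide, with a red end piece 34 mm wide (panel y), 13 mm thick, 14 mm long. It turns about a line along panel y at panel x = +10, z = -24 mm (inside the box), at panel y = +45 mm; tip 64 mm from that line. Up: tip at panel x = +46, z = +29 mm. Dropped: x = -26, z = +29. Half way: z = +40.
- trip_lever (a joint): Angle of the lever (rad): 0 fully up the slope (on), 1.2 fully dropped down the slope (tripped). It is over-centre: above about 0.4 it falls to 1.2, below that it snaps to 0; less than 1 N at the tip moves it.
- flap (a joint): Angle of the clear flap (rad): 0 closed, parallel to the panel; about 1.9 raised at the start; stop at 2.0. A stiff hinge holds it wherever it is left; 2 to 3 N at its free edge move it.
- flap_hinge (a point): Middle of the flap's hinge line, which runs along panel y at panel x = +82 mm, 47 mm above the panel face. Axes turn with the flap; they are the panel's axes when it is closed.
- flap_edge (a point): Middle of the flap's free edge. The flap is a clear plate with a blue rim, 200 mm wide (panel y), 6 mm thick, reaching 140 mm from the hinge line; closed, it lies 44 to 50 mm above the panel face, this edge at panel x = -58 mm. Raised, it stands nearly upright over the upper panel, in the way of a gripper coming straight down on the button or lever.
- mug: White mug, 80 mm across, 90 mm tall, handle to its +y; origin under its centre. Not to be moved.
- rinse_aid: Blue bottle, 68 mm across, 150 mm tall; origin under its centre. Not to be moved.
- screwdriver: Screwdriver with orange handle lying along its x axis in front of the box. Not to be moved.

How it is judged (in metres and radians):
On the way, in this order (a step that is already met when the one before it is completed fails the run):
1. the test button is being pressed in while the lever is still up (value of joint test_button above 0.0025 m and value of joint trip_lever below 0.45 rad).
2. the lever has dropped and the button has come back out (value of joint trip_lever above 1.1 rad and value of joint test_button below 0.002 m), for 0.1 s.
3. the lever is fully up again and stays there untouched, the flap still raised (value of joint trip_lever below 0.1 rad and value of joint test_button below 0.002 m and contact force between the fingers and trip_lever below 0.3 N and value of joint flap above 0.5 rad), for 0.2 s.
At the end, for the whole second after the job is handed in: The lever is fully up (within 0.1 rad), the test button is out (within 2 mm), and the flap is closed (within 0.06 rad, about 8 mm at its edge) and at rest (value of joint trip_lever below 0.1 rad and value of joint test_button below 0.002 m and value of joint flap below 0.06 rad and velocity of joint flap between -0.05 and 0.05 rad/s); the robot touches nothing.
It fails at once if the lever is dragged down by the fingers (over 1.5 N on it while it moves down faster than 0.8 rad/s) (contact force between the fingers and trip_lever above 1.5 N and velocity of joint trip_lever above 0.8 rad/s).
It fails at once if the flap is slammed (it closes faster than 3 rad/s) (velocity of joint flap below -3 rad/s).
It fails at once if the mug, the blue bottle or the screwdriver is moved by more than 20 mm (distance of any of mug, rinse_aid, screwdriver from where it was at the start of the episode above 0.02 m).
It also fails if it takes over 58 s, if anything falls off the work surface, if the arm or the gripper's body presses on something with over 40 N, if the wrist force passes 120 N, or if a joint passes its speed limit or range.

## Working session

There is one attempt and no reset: what is moved stays moved. The work goes in short steps, Python scripts to look and compute and a tool call to move; the robot and the scene stay as the last step left them, time stands still between calls to the robot, and variables do not carry over. Pictures are saved under pics/ and viewed, at most 10 in all, crops included, and the job is handed in when it is done.

Besides the shell and the picture viewer there is one more tool, called after "Call:" by a JSON object that holds its "method" and its "body". move_arm: Moves the arm, as the interface text tells. Its arguments: {"type":"object","properties":{"motion":{"type":"array"}},"required":["motion"]}

```bash
mkdir -p pics
cat > h.py <<'E'
import numpy as np,cv2
from plant import ctrl
def ray(s,u,v):
    K=s["camera_matrix"];T=s["cam_to_world"]
    d=np.linalg.inv(K)@[u,v,1];d=np.array([d[0],-d[1],-d[2]])
    return T[:3,3],T[:3,:3]@d
def plane(s,u,v,z):
    o,d=ray(s,u,v);return o+d*(z-o[2])/d[2]
def proj(s,p):
    T=s["cam_to_world"];c=T[:3,:3].T@(np.asarray(p)-T[:3,3]);q=s["camera_matrix"]@[c[0],-c[1],-c[2]];return q[:2]/q[2]
def tri(*L):
    A=np.zeros((3,3));b=np.zeros(3)
    for s,u,v in L:
        o,d=ray(s,u,v);d=d/np.linalg.norm(d);M=np.eye(3)-np.outer(d,d);A+=M;b+=M@o
    p=np.linalg.solve(A,b)
    return p,[np.round(proj(s,p)-[u,v],1) for s,u,v in L]
E
python3 - <<'E'
from h import *
for n in("scene","top","wrist"):
    s=ctrl.snapshot(n);cv2.imwrite(f"pics/{n}0.png",s["color"]);print(n,s["cam_to_world"].round(3).tolist())
print(ctrl.get_obs())
E
```

```text
scene [[0.036, -0.606, 0.795, 1.213], [0.999, 0.038, -0.016, 0.057], [-0.021, 0.795, 0.607, 0.594], [0.0, 0.0, 0.0, 1.0]]
top [[0.022, 0.997, -0.08, 0.543], [-1.0, 0.022, -0.001, 0.067], [0.001, 0.08, 0.997, 0.928], [0.0, 0.0, 0.0, 1.0]]
wrist [[-0.356, 0.9, 0.253, 0.308], [-0.934, -0.343, -0.095, 0.606], [0.002, -0.27, 0.963, 0.383], [0.0, 0.0, 0.0, 1.0]]
{'clock': 0.15, 'joint_pos': array([ 8.56621285e+01,  2.05817559e+01,  6.45238184e-01, -1.51994611e-02,
       -7.01354826e+01, -1.65071748e+01]), 'qvel': array([ 0.05367141, -0.01426863,  0.0657092 , -0.00525296, -0.04574876,
       -0.00465166]), 'tau': array([-1.19186821e-03, -5.83275390e+01,  2.93291223e+01,  7.00123250e+00,
        8.80740699e-03, -1.04888809e-04]), 'tool_pos': array([0.24008658, 0.63048348, 0.24483449]), 'orientation': array([ 1.79926907e+02, -6.75836239e-03, -2.08502158e+01]), 'force': array([-0.2663544 , -0.41494661, -0.34879137]), 'moment': array([-0.01989101,  0.01072803, -0.03324223]), 'gripper_force': 0.0, 'opening': 0.08751365786732704}
```

View pics/scene0.png

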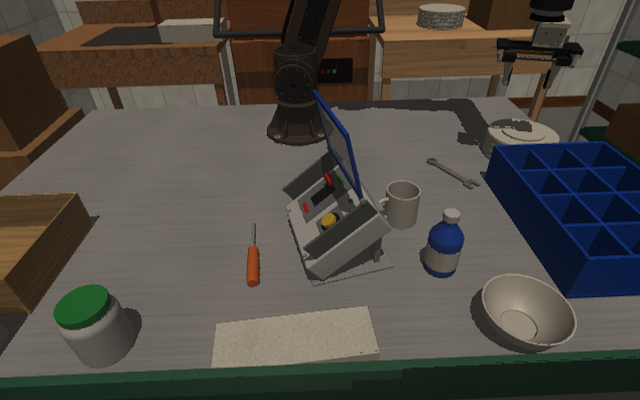

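View pics/top0.png

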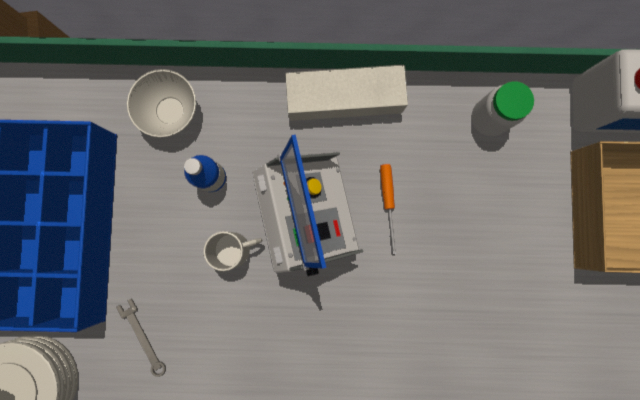

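View pics/wrist0.png

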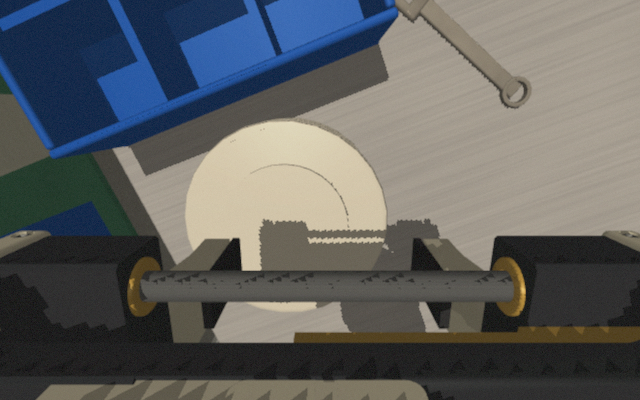

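Scene shows the box at (340,215), with button (328,220), red lever (328,180) and flap rim (318,95)-(358,190). Top shows button (314,187), flap from (293,138) to (320,268), mug (225,250), bottle (200,172) and screwdriver (388,200).

Run:
```python
import cv2,numpy as np
a=cv2.imread("pics/scene0.png")[80:290,230:410];b=cv2.imread("pics/top0.png")[125:290,235:375]
a=cv2.resize(a,None,fx=2.2,fy=2.85,interpolation=cv2.INTER_CUBIC) if 0 else cv2.resize(a,None,fx=2.5,fy=2.5,interpolation=cv2.INTER_CUBIC)
b=cv2.resize(b,None,fx=2.5,fy=2.5,interpolation=cv2.INTER_CUBIC)
c=np.zeros((525,800,3),np.uint8);c[:a.shape[0],:a.shape[1]]=a;c[:b.shape[0],450:450+b.shape[1]]=b
cv2.imwrite("pics/crop0.png",c)
```

```text
(no output)
```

View pics/crop0.png

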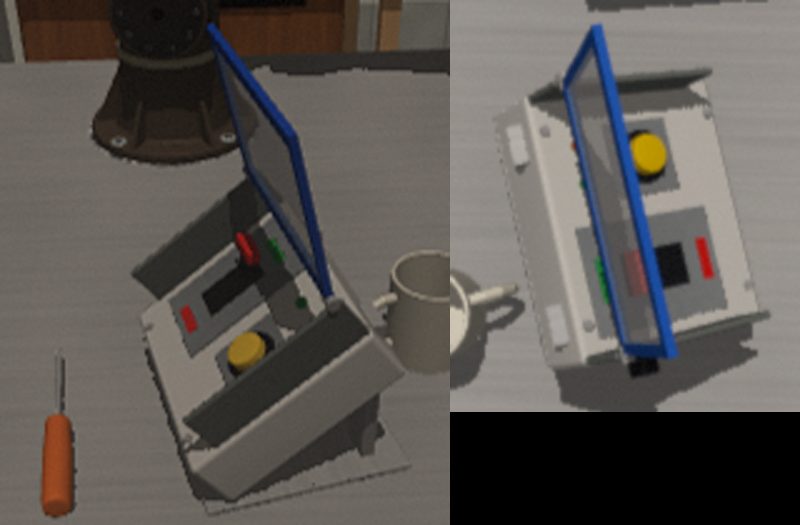

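The crop shows the flap's free edge from scene crop (212,28) to (296,135), matching top crop (670,352) to (598,28). The button is at scene (247,350) and top (651,153).

Run:
```python
from h import *
S=ctrl.snapshot("scene");T=ctrl.snapshot("top")
def yel(s,box):
    h=cv2.cvtColor(s["color"],cv2.COLOR_BGR2HSV);m=cv2.inRange(h,(20,130,60),(35,255,255))
    M=np.zeros_like(m);x0,y0,x1,y1=box;M[y0:y1,x0:x1]=m[y0:y1,x0:x1]
    n,l,st,c=cv2.connectedComponentsWithStats(M);i=1+np.argmax(st[1:,4]);return c[i],st[i]
cs,ss=yel(S,(290,190,360,260));ct,st=yel(T,(295,165,340,210))
print(cs,ss,ct,st)
f=lambda u,v:(S,230+u/2.5,80+v/2.5)
g=lambda u,v:(T,235+(u-450)/2.5,125+v/2.5)
P={}
for n,a,b in[("edge_rob",(210,28),(671,353)),("edge_far",(296,135),(598,28)),("hinge_far",(328,290),(566,88)),("scr_lowfar",(187,440),(708,114)),("cheekfar_lowtop",(185,425),(711,72))]:
    P[n],e=tri(f(*a),g(*b));print(n,P[n].round(4),np.array(e).round(1).tolist())
b,e=tri((S,*cs),(T,*ct));print("button",b,e)
d=P["edge_rob"]-P["edge_far"];print("width",np.linalg.norm(d),"yaw of panel y",np.degrees(np.arctan2(d[1],d[0])))
# orange & colours in top plane for redundancy: base plate corners
for q in [(408,465),(208,513)]: print("plate",plane(*f(*q),0.006).round(4))
```

```text
[328.07831325 219.72289157] [321 213  15  15 166] [314.01041667 185.98958333] [307 178  15  17 192]
edge_rob [0.5015 0.0563 0.3265] [[-0.1, 0.0], [-0.1, -0.0]]
edge_far [0.692  0.1055 0.3281] [[-1.3, 0.1], [-1.4, -0.1]]
hinge_far [0.6798 0.1336 0.1979] [[-0.3, 0.0], [-0.3, -0.0]]
scr_lowfar [0.6861 0.0246 0.0578] [[-0.4, 0.0], [-0.4, -0.0]]
cheekfar_lowtop [0.7135 0.0252 0.1018] [[-0.6, 0.0], [-0.6, -0.0]]
button [0.64468545 0.0745362  0.115679  ] [array([-0.2,  0. ]), array([-0.2, -0. ])]
width 0.19671890098693065 yaw of panel y -165.53256717654378
plate [0.6753 0.2106 0.006 ]
plate [0.7183 0.0399 0.006 ]
```

```bash
cat >> h.py <<'E'
from scipy.spatial.transform import Rotation as R
a35=np.radians(35)
def axes(yaw):
    c,s=np.cos(yaw),np.sin(yaw);xh=np.array([c,s,0]);z=np.array([0,0,1.])
    return np.array([np.cos(a35)*xh+np.sin(a35)*z,[-s,c,0],-np.sin(a35)*xh+np.cos(a35)*z]).T
def flap_pt(r,y,th,h=0):  # panel mm; h above outer surface side
    p=np.pi-th;return [82+r*np.cos(p)-h*np.cos(p+np.pi/2),y,47+r*np.sin(p)-h*np.sin(p+np.pi/2)]
def P2W(q,pose):
    return np.array([pose[0],pose[1],.109])+axes(pose[2])@np.asarray(q)/1000
def go(tip,pose,tilt=True):
    """shift/rotvec for fingertip point `tip` (panel mm); tilt: tool along -panel z, else straight down"""
    o=ctrl.get_obs();A=axes(pose[2]);y=A[:,1];z=-A[:,2] if tilt else np.array([0,0,-1.])
    Rt=np.array([np.cross(y,z),y,z]).T
    R0=R.from_euler("xyz",o["orientation"],degrees=True).as_matrix()
    p=P2W(tip,pose)-.019*z
    print(tip,"shift",(R0.T@(p-o["tool_pos"])*1000).round(1),"turn",R.from_matrix(R0.T@Rt).as_rotvec(degrees=True).round(2),"world",p.round(3),"t",round(o["clock"],2))
E
python3 - <<'E'
from h import *
from scipy.optimize import least_squares
M={"er":(.5015,.0563,.3265),"ef":(.692,.1055,.3281),"hf":(.6798,.1336,.1979),"b":(.6447,.0745,.1157),"ck":(.7135,.0252,.1018),"p1":(.6753,.2106,.006),"p2":(.7183,.0399,.006)}
def res(v):
    q={"er":P2W(flap_pt(140,100,v[3]),v),"ef":P2W(flap_pt(140,-100,v[3]),v),"hf":P2W(flap_pt(3,-100,v[3]),v),"b":P2W([-3,-45,13],v),"ck":P2W([-61,-100,43],v)}
    A=axes(v[2]);xh=np.array([np.cos(v[2]),np.sin(v[2])])
    for n,s in(("p1",90),("p2",-90)):q[n]=np.r_[v[:2]+(s*xh-105*A[:2,1])/1000,.006]
    return np.array([q[k]-np.array(M[k]) for k in M])
f=least_squares(lambda v:res(v).ravel(),[.6,.09,1.82,1.9],loss="soft_l1",f_scale=.003)
print(f.x,np.degrees(f.x[2]));print((res(f.x)*1000).round(1))
np.save("pose.npy",f.x)
T=ctrl.snapshot("top");S=ctrl.snapshot("scene")
for q in([-2,-45,16],[46,45,29],[-90,105,0],[90,-105,0]):print(q,proj(S,P2W(q,f.x)).round(),proj(T,P2W(q,f.x)).round())
go([-2,-45,80],f.x)
E
```

```text
[0.59662941 0.07624903 1.82680802 1.91970233] 104.66838928128617
[[ -2.6  -1.5   3.3]
 [  0.4  -0.1   1.7]
 [  3.6   6.1  -0.5]
 [ -2.    3.6   2.2]
 [ -1.2   4.2   7.4]
 [  0.1 -20.7   0. ]
 [  2.7 -24.1   0. ]]
[-2, -45, 16] [329. 217.] [312. 187.]
[46, 45, 29] [331. 175.] [307. 235.]
[-90, 105, 0] [285. 205.] [358. 252.]
[90, -105, 0] [382. 211.] [261. 164.]
[-2, -45, 80] shift [601.  412.7  56.6] turn [ 16.64 -32.3   52.73] world [0.655 0.031 0.189] t 0.35
```

Run:
```python
from h import *
from scipy.optimize import least_squares
M={"er":(.5015,.0563,.3265),"ef":(.692,.1055,.3281),"hf":(.6798,.1336,.1979),"b":(.6447,.0745,.1157),"ck":(.7135,.0252,.1018)}
def res(v):
    q={"er":P2W(flap_pt(140,100,v[3]),v),"ef":P2W(flap_pt(140,-100,v[3]),v),"hf":P2W(flap_pt(3,-100,v[3]),v),"b":P2W([-3,-45,14],v),"ck":P2W([-61,-100,43],v)}
    return np.array([q[k]-np.array(M[k]) for k in M])
f=least_squares(lambda v:res(v).ravel(),[.6,.09,1.82,1.9],loss="soft_l1",f_scale=.003)
print(f.x,np.degrees(f.x[2]));print((res(f.x)*1000).round(1))
np.save("pose.npy",f.x)
go([-2,-45,80],f.x)
```

```text
[0.59766372 0.07274335 1.82325298 1.94674638] 104.4647005213923
[[-2.6 -1.2  4.2]
 [ 0.6 -0.4  2.6]
 [ 4.8  2.4 -0.4]
 [-0.8 -0.7  3. ]
 [-0.4  0.3  7.4]]
[-2, -45, 80] shift [603.1 415.9  56.6] turn [ 16.71 -32.28  52.92] world [0.656 0.027 0.189] t 0.35
```

Call:
{"method": "move_arm", "body": {"motion": [[[0,0,-40],[0,0,0],1],[[0,0,-80],[0,0,0],1],[[0,0,-120],[0,0,0],1],[[0,0,-160],[0,0,0],1],[[0,0,-200],[0,0,0],1],[[0,0,-200],[0,0,0],1]]}}

```text
clock: 0.85
tool_pos: [0.2416, 0.6317, 0.4555]
orientation: [-179.3, 0.0, -20.9]
force: [0.7, -1.0, 0.6]
opening: 0.0533
gripper_force: 0.0
```

Run:
```python
from h import *
p=np.load("pose.npy");go([-2,-45,380],p)
```

```text
[-2, -45, 380] shift [701.8 557.8  13.3] turn [ 16.02 -31.9   53.1 ] world [ 0.699 -0.139  0.435] t 0.85
```

Call:
{"method": "move_arm", "body": {"motion": [[[31,25,0],[0,0,5],1],[[62,50,0],[0,0,10],1],[[93,75,0],[0,0,15],1],[[124,100,0],[0,0,20],1],[[155,125,0],[0,0,25],1],[[186,150,0],[0,0,30],1],[[217,175,0],[0,0,35],1],[[248,200,0],[0,0,40],1],[[279,225,0],[0,0,45],1],[[310,250,0],[0,0,50],1]]}}

```text
clock: 1.68
tool_pos: [0.4413, 0.2849, 0.4459]
orientation: [-180.0, 0.0, -71.1]
force: [1.4, 0.2, 0.0]
opening: 0.0001
gripper_force: 0.0
```

Run:
```python
from h import *
p=np.load("pose.npy");go([-2,-45,380],p)
```

```text
[-2, -45, 380] shift [ 484.7 -105.9   11. ] turn [  1.32 -34.95   4.34] world [ 0.699 -0.139  0.435] t 1.68
```

Call:
{"method": "move_arm", "body": {"motion": [[[40,-9,0],[0,0,4],1],[[80,-18,0],[0,0,4],1],[[120,-27,0],[0,0,4],1],[[160,-35,0],[0,0,4],1],[[200,-44,0],[0,0,4],1],[[240,-53,0],[0,-5,4],1],[[280,-62,0],[0,-10,4],1],[[320,-71,0],[0,-15,4],1],[[360,-80,5],[0,-20,4],1],[[400,-88,10],[1,-25,4],1]]}}

```text
clock: 2.52
tool_pos: [0.6565, -0.064, 0.4358]
orientation: [-179.7, 25.2, -74.8]
force: [1.7, 1.4, 0.1]
opening: 0.0002
gripper_force: 0.0
```

Run:
```python
from h import *
p=np.load("pose.npy");go([-2,-45,380],p);go([-2,-45,60],p)
```

```text
[-2, -45, 380] shift [ 76.2 -21.2 -34.6] turn [ 0.12 -9.77  0.7 ] world [ 0.699 -0.139  0.435] t 2.52
[-2, -45, 60] shift [ 22.  -22.2 280.8] turn [ 0.12 -9.77  0.7 ] world [0.653 0.039 0.173] t 2.52
```

Call:
{"method": "move_arm", "body": {"motion": [[[32,-10,0],[0,-5,0],1],[[64,-21,0],[0,-10,1],1],[[58,-21,40],[0,-10,1],1],[[51,-21,80],[0,-10,1],1],[[44,-22,120],[0,-10,1],1],[[38,-22,160],[0,-10,1],1],[[31,-22,200],[0,-10,1],1],[[28,-22,235],[0,-10,1],1],[[28,-22,240],[0,-10,1],1]]}}

```text
clock: 3.27
tool_pos: [0.6538, 0.0207, 0.2004]
orientation: [179.0, 35.3, -76.3]
force: [-1.3, 0.2, -2.4]
opening: 0.0005
gripper_force: 0.0
```

Run:
```python
from h import *
p=np.load("pose.npy");go([-2,-45,30],p);print(ctrl.get_obs()["force"])
S=ctrl.snapshot("scene");W=ctrl.snapshot("wrist");T=ctrl.snapshot("top")
a=cv2.resize(S["color"][100:290,240:440],None,fx=2,fy=2);b=cv2.resize(T["color"][130:290,240:400],None,fx=2,fy=2)
c=np.zeros((580,800,3),np.uint8);c[:380,:400]=a;c[:320,400:720]=b;c[330:580,400:800]=cv2.resize(W["color"],(400,250));cv2.imwrite("pics/p1.png",c)
```

```text
[-2, -45, 30] shift [ 1.9 -4.3 62.8] turn [ 0.6   0.28 -0.63] world [0.649 0.055 0.148] t 3.27
[-1.30750667  0.19529259 -2.36559024]
```

View pics/p1.png

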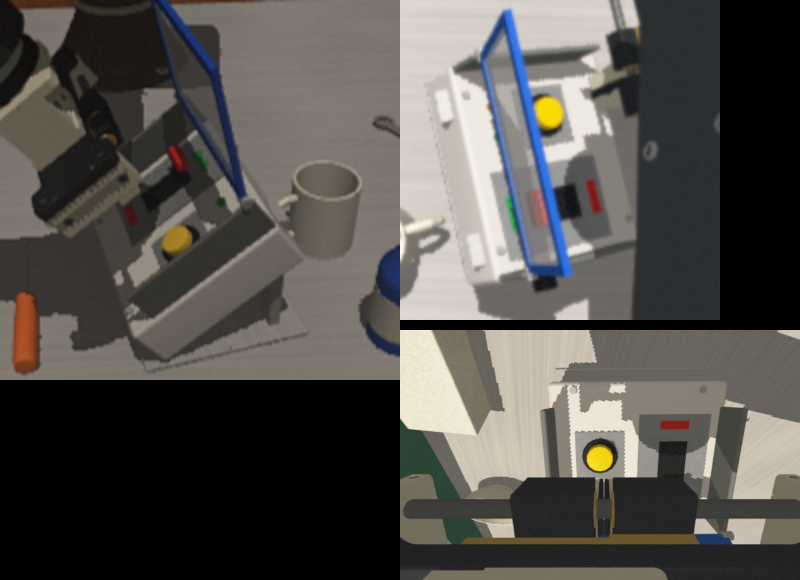

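Tilted gripper is above the panel; the wrist view shows the button in line with the fingers (600,458 in the montage). I'll re-triangulate it with the wrist camera and refine.

Run:
```python
from h import *
p=np.load("pose.npy")
L=[]
for n,bx in(("scene",(290,190,360,260)),("top",(295,165,340,210)),("wrist",(270,150,380,260))):
    s=ctrl.snapshot(n);h=cv2.cvtColor(s["color"],cv2.COLOR_BGR2HSV);m=cv2.inRange(h,(20,120,60),(35,255,255))
    M=np.zeros_like(m);x0,y0,x1,y1=bx;M[y0:y1,x0:x1]=m[y0:y1,x0:x1]
    k,l,st,c=cv2.connectedComponentsWithStats(M);i=1+np.argmax(st[1:,4]);L.append((s,*c[i]));print(n,c[i].round(1),st[i],proj(s,P2W([-2,-45,16],p)).round(1))
for q in(L[:2],L[1:],L[::2],L):
    b,e=tri(*q);print(b.round(4),np.array(e).tolist(),"panel",(axes(p[2]).T@(b-np.r_[p[:2],.109])*1000).round(1))
```

```text
scene [328.1 219.8] [321 213  15  15 170] [327.3 217.5]
top [314. 186.] [307 178  15  17 197] [314.3 186. ]
wrist [324.2 201.9] [ 304  181   42   43 1416] [325.5 205. ]
[0.6448 0.0745 0.1154] [[-0.2, 0.0], [-0.2, -0.0]] panel [ -4.5 -46.1  11. ]
[0.6446 0.0742 0.1175] [[-0.0, -0.1], [0.1, -0.0]] panel [ -3.6 -45.8  12.8]
[0.6448 0.0751 0.1161] [[0.1, -0.3], [-0.4, -0.7]] panel [ -3.7 -46.2  11.3]
[0.6448 0.0747 0.1163] [[-0.1, -0.3], [-0.3, -0.1], [-0.3, -0.9]] panel [ -3.9 -46.1  11.6]
```

Call:
{"method": "move_arm", "body": {"motion": [[[3,-5,30],[0.6,0,-0.6],1],[[3,-5,50],[0.6,0.3,-0.6],1],[[3,-5,64],[0.6,0.3,-0.6],1],[[3,-5,64],[0.6,0.3,-0.6],1],[[3,-5,64],[0.6,0.3,-0.6],1],[[3,-5,64],[0.6,0.3,-0.6],1]]}}

```text
clock: 4.07
tool_pos: [0.6543, 0.0507, 0.1536]
orientation: [-179.3, 34.6, -75.3]
force: [1.6, -0.5, -0.6]
opening: 0.0004
gripper_force: 0.0
```

Run:
```python
from h import *
p=np.load("pose.npy");go([-3,-46,16],p);print(ctrl.get_obs()["force"]@axes(p[2]))
```

```text
[-3, -46, 16] shift [-0.6  3.5 21.8] turn [-0.52 -0.35  0.22] world [0.648 0.062 0.136] t 4.07
[-1.03809188 -1.40207121 -0.02280493]
```

Call:
{"method": "move_arm", "body": {"motion": [[[0,1,15],[0,0,0],1],[[0,1,21],[0,0,0],1],[[0,1,23],[0,0,0],1],[[0,1,25],[0,0,0],1],[[0,1,27],[0,0,0],1],[[0,1,29],[0,0,0],1],[[0,1,29],[0,0,0],1],[[0,1,29],[0,0,0],1]]}}

```text
clock: 4.73
tool_pos: [0.6492, 0.0664, 0.1301]
orientation: [-179.3, 34.6, -75.2]
force: [0.4, -3.8, 9.1]
opening: 0.0008
gripper_force: 5.0
```

Run:
```python
from h import *
p=np.load("pose.npy");go([-3,-46,8],p);print(ctrl.get_obs()["force"]@axes(p[2]))
S=ctrl.snapshot("scene");W=ctrl.snapshot("wrist")
def red(s,b):
    h=cv2.cvtColor(s["color"],cv2.COLOR_BGR2HSV);m=cv2.inRange(h,(0,150,50),(6,255,255))|cv2.inRange(h,(174,150,50),(180,255,255))
    x0,y0,x1,y1=b;k,l,st,c=cv2.connectedComponentsWithStats(m[y0:y1,x0:x1]);return [(c[i]+[x0,y0]).round(1).tolist()+[int(st[i,4])] for i in range(1,k) if st[i,4]>10]
print("red scene",red(S,(290,150,360,260)))
print("lever up",proj(S,P2W([46,45,29],p)),"down",proj(S,P2W([-26,45,29],p)))
```

```text
[-3, -46, 8] shift [-0.5  2.4  1.2] turn [-0.53 -0.37  0.25] world [0.647 0.067 0.129] t 4.73
[2.11576353 0.53816411 9.59524001]
red scene []
lever up [329.08862675 175.22915709] down [303.41596799 195.83333195]
```

Call:
{"method": "move_arm", "body": {"motion": [[[0,0,-8],[0,0,0],1],[[0,0,-25],[0,0,0],1],[[0,0,-50],[0,0,0],1],[[0,0,-90],[0,0,0],1],[[0,0,-90],[0,0,0],1]]}}

```text
clock: 5.25
tool_pos: [0.6632, 0.0133, 0.2082]
orientation: [-179.0, 34.4, -75.1]
force: [0.5, 0.4, 3.0]
opening: 0.0003
gripper_force: 0.0
```

Run:
```python
from h import *
p=np.load("pose.npy");go([-62,45,80],p);go([-62,45,18],p);print(ctrl.get_obs()["force"]@axes(p[2]))
S=ctrl.snapshot("scene");W=ctrl.snapshot("wrist")
for n,q in(("up",[46,45,29]),("down",[-26,45,29])):print(n,proj(S,P2W(q,p)),proj(W,P2W(q,p)))
c=np.zeros((500,800,3),np.uint8);c[:440,:400]=cv2.resize(S["color"][120:285,260:410],(400,440));c[:250,400:800]=cv2.resize(W["color"],(400,250));cv2.imwrite("pics/p2.png",c)
```

```text
[-62, 45, 80] shift [57.5 94.3 24. ] turn [-0.78 -0.6   0.32] world [ 0.581 -0.043  0.155] t 5.25
[-62, 45, 18] shift [56.9 95.1 86. ] turn [-0.78 -0.6   0.32] world [ 0.572 -0.008  0.104] t 5.25
[ 1.88270762 -0.5837729   2.3101125 ]
up [329.08862675 175.22915709] [450.59124173 276.56442061]
down [303.41596799 195.83333195] [461.11258388 183.29026284]
```

View pics/p2.png

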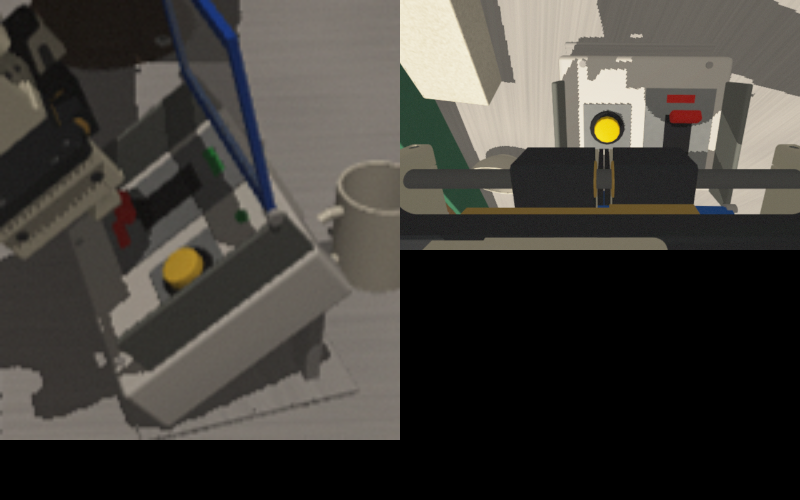

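The lever has dropped (red tip at wrist px 456,187, predicted 461,183) and the button is out. Next I move below the lever tip.

Call:
{"method": "move_arm", "body": {"motion": [[[20,32,0],[0,0,0],1],[[40,64,0],[0,0,0],1],[[59,95,0],[0,0,0],1],[[59,95,30],[0,0,0],1],[[59,95,60],[0,0,0],1],[[59,95,86],[0,0,0],1],[[59,95,86],[0,0,0],1],[[59,95,86],[0,0,0],1]]}}

```text
clock: 6.02
tool_pos: [0.5675, -0.0044, 0.0955]
orientation: [-179.8, 34.8, -75.4]
force: [0.3, 0.3, 1.0]
opening: 0.0003
gripper_force: 0.0
```

Run:
```python
from h import *
p=np.load("pose.npy");go([-62,45,18],p);go([22,45,18],p);print(ctrl.get_obs()["force"]@axes(p[2]))
```

```text
[-62, 45, 18] shift [-0.8 -3.5 -9.5] turn [-0.18 -0.2   0.09] world [ 0.572 -0.008  0.104] t 6.02
[22, 45, 18] shift [-84.8  -3.6  -9.8] turn [-0.18 -0.2   0.09] world [0.555 0.058 0.152] t 6.02
[ 0.77343147 -0.34085135  0.65935502]
```

Call:
{"method": "move_arm", "body": {"motion": [[[0,-3,-8],[0,0,0],1],[[-12,-3,-8],[0,0,0],1],[[-24,-3,-8],[0,0,0],1],[[-34,-3,-8],[0,0,0],1],[[-44,-3,-8],[0,0,0],1],[[-54,-3,-8],[0,0,0],1],[[-64,-3,-8],[0,0,0],1],[[-74,-3,-8],[0,0,0],1],[[-82,-3,-8],[0,0,0],1],[[-84,-3,-8],[0,0,0],1]]}}

```text
clock: 6.85
tool_pos: [0.5556, 0.0582, 0.1523]
orientation: [-179.4, 34.6, -75.3]
force: [1.8, -3.7, -5.0]
opening: 0.0005
gripper_force: 2.7
```

Run:
```python
from h import *
p=np.load("pose.npy");go([22,45,18],p);print(ctrl.get_obs()["force"]@axes(p[2]))
```

```text
[22, 45, 18] shift [-0.1  0.7  0.5] turn [-0.44 -0.38  0.23] world [0.555 0.058 0.152] t 6.85
[-6.12686707 -0.83026331 -1.75357033]
```

A force of 6 N shows the lever is against its up stop. Backing off and looking.

Call:
{"method": "move_arm", "body": {"motion": [[[10,0,0],[0,0,0],1],[[30,0,0],[0,0,0],1],[[60,0,0],[0,0,0],1],[[65,0,-30],[0,0,0],1],[[65,0,-70],[0,0,0],1],[[65,0,-110],[0,0,0],1],[[65,0,-150],[0,0,0],1],[[65,0,-190],[0,0,0],1],[[65,0,-190],[0,0,0],1]]}}

```text
clock: 7.6
tool_pos: [0.5973, -0.1047, 0.2764]
orientation: [-179.0, 34.3, -75.2]
force: [0.4, -0.2, 0.8]
opening: -0.0002
gripper_force: 0.0
```

Run:
```python
from h import *
p=np.load("pose.npy");print(ctrl.get_obs()["tool_pos"])
S=ctrl.snapshot("scene");T=ctrl.snapshot("top")
c=np.zeros((450,800,3),np.uint8);c[:440,:400]=cv2.resize(S["color"][120:285,260:410],(400,440));c[:400,400:800]=cv2.resize(T["color"][130:290,240:400],(400,400));cv2.imwrite("pics/p3.png",c)
# flap-push waypoints (tool down, fingertip corner on outer surface at r=110)
A=axes(p[2])
go([ -40,45,330],p,False)
```

```text
[ 0.5972958  -0.10469684  0.27637281]
[-40, 45, 330] shift [ -14.4   -1.7 -116.5] turn [-0.61 34.68 -0.06] world [ 0.61  -0.154  0.375] t 7.7
```

View pics/p3.png

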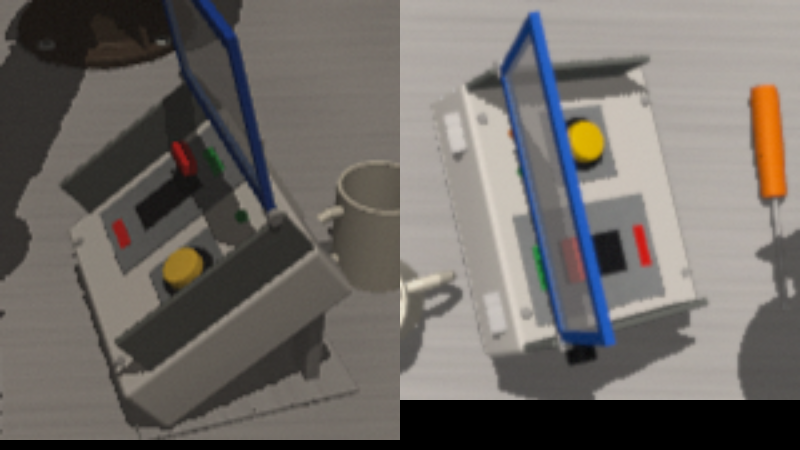

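Lever is up (182,158) and the button is out, with the flap still raised. Now I fly over the flap to its back.

```bash
cat >> h.py <<'E'
def w2p(w,pose): return axes(pose[2]).T@(np.asarray(w)-np.r_[pose[:2],.109])*1000
def tipc(th,pose,r=110,off=0,y=0):
    """fingertip centre (world) for tool-down contact of its low-side corner with the flap's outer face"""
    xh=np.array([np.cos(pose[2]),np.sin(pose[2]),0])
    return P2W(flap_pt(r,y,th,3),pose)+xh*(.0095+off)
E
python3 - <<'E'
from h import *
p=np.load("pose.npy");print(p[3])
xh=np.array([np.cos(p[2]),np.sin(p[2]),0])
b=tipc(p[3],p,off=.04);print(b)
for w in(np.r_[.60,-.12,.44],np.r_[b[:2]+.03*xh[:2],.44],b):go(w2p(w,p),p,False)
E
```

```text
1.9467463814463906
[0.58092165 0.13764505 0.30221044]
[ 36.49438125  45.88187908 378.52274803] shift [ -90.6   -1.5 -165.5] turn [-0.61 34.68 -0.06] world [ 0.6   -0.12   0.459] t 7.7
[ 2.69333111e+02 -5.69148702e-14  2.15487314e+02] shift [-324.2  -46.2   -3.3] turn [-0.61 34.68 -0.06] world [0.573 0.167 0.459] t 7.7
[ 1.65725708e+02 -9.41025413e-14  1.19824012e+02] shift [-221.2  -45.    93. ] turn [-0.61 34.68 -0.06] world [0.581 0.138 0.321] t 7.7
```

Call:
{"method": "move_arm", "body": {"motion": [[[-17,0,-32],[0,6,0],1],[[-35,0,-64],[0,12,0],1],[[-53,0,-96],[0,18,0],1],[[-71,0,-128],[0,24,0],1],[[-90,-2,-165],[0,30,0],1],[[-90,-2,-165],[-0.6,34.7,0],1],[[-123,-8,-142],[-0.6,34.7,0],1],[[-156,-14,-119],[-0.6,34.7,0],1],[[-189,-20,-97],[-0.6,34.7,0],1],[[-222,-26,-74],[-0.6,34.7,0],1]]}}

```text
clock: 8.53
tool_pos: [0.583, 0.045, 0.4566]
orientation: [179.7, 0.0, -75.4]
force: [0.6, 0.4, 1.0]
opening: 0.0005
gripper_force: 0.0
```

Run:
```python
from h import *
p=np.load("pose.npy")
xh=np.array([np.cos(p[2]),np.sin(p[2]),0])
b=tipc(p[3],p,off=.04)
for w in(np.r_[b[:2]+.03*xh[:2],.44],b):go(w2p(w,p),p,False)
```

```text
[ 2.69333111e+02 -5.69148702e-14  2.15487314e+02] shift [-120.2  -21.3   -2.5] turn [0.28 0.02 0.1 ] world [0.573 0.167 0.459] t 8.53
[ 1.65725708e+02 -9.41025413e-14  1.19824012e+02] shift [-90.2 -22.  135.3] turn [0.28 0.02 0.1 ] world [0.581 0.138 0.321] t 8.53
```

Call:
{"method": "move_arm", "body": {"motion": [[[-40,-7,0],[0,0,0],1],[[-80,-14,0],[0,0,0],1],[[-120,-21,0],[0,0,0],1],[[-120,-21,30],[0,0,0],1],[[-115,-21,65],[0,0,0],1],[[-105,-21,100],[0,0,0],1],[[-90,-21,135],[0,0,0],1],[[-90,-21,135],[0,0,0],1]]}}

```text
clock: 9.2
tool_pos: [0.5775, 0.1333, 0.3136]
orientation: [179.0, -0.1, -75.5]
force: [-1.8, -0.4, -2.0]
opening: 0.0006
gripper_force: 0.0
```

Run:
```python
from h import *
p=np.load("pose.npy")
for th in np.arange(1.95,-.06,-.1):
    go(w2p(tipc(th,p,off=0),p),p,False)
```

```text
[1.33288715e+02 2.29636477e-14 1.42626050e+02] shift [36.3 -4.3 -7.8] turn [ 0.97 -0.05  0.04] world [0.591 0.099 0.321] t 9.2
[1.22980697e+02 5.76560259e-14 1.46464525e+02] shift [47.  -4.3 -5. ] turn [ 0.97 -0.05  0.04] world [0.593 0.089 0.319] t 9.2
[1.12340968e+02 3.27754146e-14 1.49254740e+02] shift [57.3 -4.4 -1.2] turn [ 0.97 -0.05  0.04] world [0.596 0.079 0.315] t 9.2
[1.01475837e+02 5.59815345e-14 1.50968814e+02] shift [67.2 -4.4  3.7] turn [ 0.97 -0.05  0.04] world [0.599 0.069 0.31 ] t 9.2
[9.04938647e+01 5.39213404e-14 1.51589622e+02] shift [76.5 -4.5  9.5] turn [ 0.97 -0.05  0.04] world [0.601 0.06  0.304] t 9.2
[7.95047788e+01 1.41172289e-14 1.51110961e+02] shift [85.2 -4.6 16.2] turn [ 0.97 -0.05  0.04] world [0.603 0.052 0.297] t 9.2
[ 6.86183789e+01 -2.47533136e-14  1.49537613e+02] shift [93.2 -4.8 23.7] turn [ 0.97 -0.05  0.04] world [0.605 0.044 0.29 ] t 9.2
[5.79434384e+01 2.39771261e-14 1.46885299e+02] shift [100.5  -4.9  32. ] turn [ 0.97 -0.05  0.04] world [0.607 0.037 0.282] t 9.2
[4.75866177e+01 6.95221587e-14 1.43180520e+02] shift [106.8  -5.   41. ] turn 
[... 932 characters left out ...]
04] world [0.612 0.015 0.199] t 9.2
[-1.25203606e+01  6.36771937e-14  8.20879008e+01] shift [120.9  -6.5 125.5] turn [ 0.97 -0.05  0.04] world [0.612 0.017 0.188] t 9.2
[-1.60562101e+01  7.57209804e-14  7.16721966e+01] shift [117.8  -6.7 136.1] turn [ 0.97 -0.05  0.04] world [0.611 0.02  0.178] t 9.2
[-1.85345598e+01  2.68825812e-15  6.09555317e+01] shift [113.7  -6.8 146.3] turn [ 0.97 -0.05  0.04] world [0.61  0.024 0.167] t 9.2
[-1.99306467e+01  5.40260458e-15  5.00449833e+01] shift [108.6  -7.  156. ] turn [ 0.97 -0.05  0.04] world [0.609 0.029 0.158] t 9.2
[-2.02305217e+01 -1.70088995e-14  3.90495660e+01] shift [102.5  -7.2 165.2] turn [ 0.97 -0.05  0.04] world [0.607 0.035 0.148] t 9.2
```

Call:
{"method": "move_arm", "body": {"motion": [[[20,-4,-6],[1,0,0],1],[[36,-4,-7],[1,0,0],1],[[47,-4,-5],[1,0,0],1],[[57,-4,-1],[1,0,0],1],[[67,-4,4],[1,0,0],1],[[76,-4,10],[1,0,0],1],[[85,-5,16],[1,0,0],1],[[93,-5,24],[1,0,0],1],[[100,-5,32],[1,0,0],1],[[107,-5,41],[1,0,0],1]]}}

```text
clock: 10.03
tool_pos: [0.6131, 0.0322, 0.2814]
orientation: [-179.1, -0.0, -75.5]
force: [0.6, 0.2, 1.5]
opening: 0.0003
gripper_force: 0.8
```

Run:
```python
from h import *
p=np.load("pose.npy")
print(ctrl.get_obs()["force"]@axes(p[2]),ctrl.get_obs()["tool_pos"])
for th in np.arange(1.15,.64,-.1): go(w2p(tipc(th,p),p),p,False)
print()
for th in np.arange(.6,-.06,-.1): go(w2p(tipc(th,p,r=91,off=-.019),p),p,False)
cv2.imwrite("pics/p4.png",cv2.resize(ctrl.snapshot("scene")["color"][60:300,220:480],(780,580)))
```

```text
[ 0.86596997 -0.63403619  1.22977507] [0.61312756 0.03224698 0.28135513]
[4.75866177e+01 6.25832648e-14 1.43180520e+02] shift [0.1 5.  8.7] turn [-0.88 -0.    0.06] world [0.608 0.031 0.273] t 10.03
[3.76513988e+01 3.03970684e-14 1.38460292e+02] shift [ 5.5  5.1 18.3] turn [-0.88 -0.    0.06] world [0.61  0.026 0.263] t 10.03
[2.82370511e+01 1.72592122e-14 1.32771779e+02] shift [ 9.9  5.3 28.3] turn [-0.88 -0.    0.06] world [0.611 0.021 0.253] t 10.03
[ 1.94376396e+01 -2.74348665e-14  1.26171818e+02] shift [13.4  5.5 38.8] turn [-0.88 -0.    0.06] world [0.612 0.018 0.243] t 10.03
[1.13410851e+01 3.20468260e-14 1.18726354e+02] shift [15.7  5.6 49.5] turn [-0.88 -0.    0.06] world [0.612 0.016 0.232] t 10.03
[4.0282858e+00 4.0409270e-14 1.1050978e+02] shift [17.   5.8 60.4] turn [-0.88 -0.    0.06] world [0.613 0.015 0.221] t 10.03

[8.06442043e-01 2.41626736e-14 1.06307448e+02] shift [17.2  5.9 65.7] turn [-0.88 -0.    0.06] world [0.613 0.014 0.216] t 10.03
[-4.20368094e+00  2.32133368e-14  9.87094478e+01] shift [17.   6.  74.8] turn [-0.88 -0.    0.06] world [0.613 0.015 0.206] t 10.03
[-8.43023985e+00 -4.69608467e-14  9.06492283e+01] shift [15.8  6.2 83.9] turn [-0.88 -0.    0.06] world [0.612 0.016 0.197] t 10.03
[-1.18310043e+01 -5.34863146e-14  8.22073244e+01] shift [13.8  6.3 92.7] turn [-0.88 -0.    0.06] world [0.612 0.018 0.189] t 10.03
[-1.43719950e+01 -6.59175066e-14  7.34680850e+01] shift [ 10.8   6.4 101.3] turn [-0.88 -0.    0.06] world [0.611 0.021 0.18 ] t 10.03
[-1.60278232e+01 -5.51056905e-14  6.45188296e+01] shift [  7.1   6.5 109.6] turn [-0.88 -0.    0.06] world [0.61  0.024 0.172] t 10.03
[-1.67819444e+01 -7.21023230e-14  5.54489761e+01] shift [  2.5   6.7 117.5] turn [-0.88 -0.    0.06] world [0.609 0.029 0.164] t 10.03
```

View pics/p4.png

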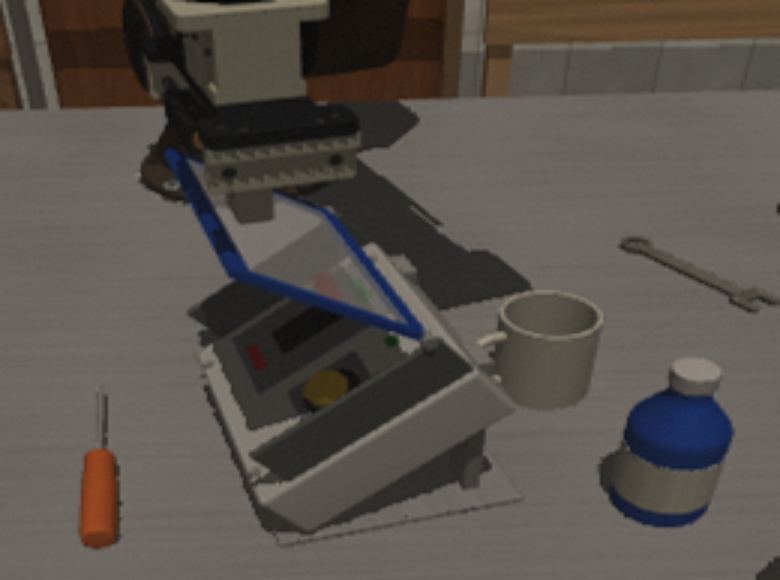

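The flap follows the fingertips and leans halfway down. I continue along the arc.

Call:
{"method": "move_arm", "body": {"motion": [[[4,2,14],[0,0,0],1],[[9,3,26],[0,0,0],1],[[13,4,38],[0,0,0],1],[[15,5,49],[0,0,0],1],[[17,5,60],[0,0,0],1],[[17,5,68],[0,0,0],1],[[17,5,76],[0,0,0],1],[[16,5,84],[0,0,0],1],[[14,6,92],[0,0,0],1],[[14,6,93],[0,0,0],1]]}}

```text
clock: 10.92
tool_pos: [0.6114, 0.0187, 0.1875]
orientation: [-179.2, 0.0, -75.5]
force: [0.8, -0.2, 1.0]
opening: 0.0005
gripper_force: 0.3
```

Run:
```python
from h import *
p=np.load("pose.npy")
print(ctrl.get_obs()["force"]@axes(p[2]))
for th in (.3,.2,.1,0,-.05,-.1): go(w2p(tipc(th,p,r=91,off=-.019),p),p,False)
```

```text
[ 0.2769424  -0.72655069  0.99914693]
[-1.18310043e+01 -5.34863146e-14  8.22073244e+01] shift [ 1.1 -0.2 -1.1] turn [-0.8   0.03  0.07] world [0.612 0.018 0.189] t 10.92
[-1.43719950e+01 -6.59175066e-14  7.34680850e+01] shift [-1.8 -0.1  7.6] turn [-0.8   0.03  0.07] world [0.611 0.021 0.18 ] t 10.92
[-1.60278232e+01 -5.51056905e-14  6.45188296e+01] shift [-5.6  0.1 15.8] turn [-0.8   0.03  0.07] world [0.61  0.024 0.172] t 10.92
[-1.67819444e+01 -7.21023230e-14  5.54489761e+01] shift [-10.2   0.2  23.7] turn [-0.8   0.03  0.07] world [0.609 0.029 0.164] t 10.92
[-1.68181556e+01 -6.00692235e-15  5.08971225e+01] shift [-12.8   0.2  27.5] turn [-0.8   0.03  0.07] world [0.608 0.031 0.16 ] t 10.92
[-1.66268237e+01 -2.29927491e-14  4.63491477e+01] shift [-15.5   0.3  31.1] turn [-0.8   0.03  0.07] world [0.608 0.034 0.156] t 10.92
```

Call:
{"method": "move_arm", "body": {"motion": [[[-2,0,8],[0,0,0],1],[[-5,0,15],[0,0,0],1],[[-8,0,20],[0,0,0],1],[[-10,0,23],[0,0,0],1],[[-11,0,25],[0,0,0],1],[[-11,0,25],[0,0,0],1],[[-11,0,25],[0,0,0],1]]}}

```text
clock: 11.5
tool_pos: [0.6099, 0.029, 0.1646]
orientation: [-179.1, -0.0, -75.5]
force: [0.8, -1.8, 3.4]
opening: 0.0
gripper_force: 1.9
```

Run:
```python
from h import *
p=np.load("pose.npy")
print(ctrl.get_obs()["force"]@axes(p[2]))
for th in (0,-.05): go(w2p(tipc(th,p,r=91,off=-.019),p),p,False)
```

```text
[ 0.35483716 -0.36785384  3.84462239]
[-1.67819444e+01 -7.21023230e-14  5.54489761e+01] shift [0.2 0.9 0.8] turn [-0.91 -0.02  0.08] world [0.609 0.029 0.164] t 11.5
[-1.68181556e+01 -6.00692235e-15  5.08971225e+01] shift [-2.4  1.   4.5] turn [-0.91 -0.02  0.08] world [0.608 0.031 0.16 ] t 11.5
```

Call:
{"method": "move_arm", "body": {"motion": [[[-1,0,2],[0,0,0],1],[[-2,0,3],[0,0,0],1],[[-2,0,4],[0,0,0],1],[[-2,0,4],[0,0,0],1],[[-2,0,4],[0,0,0],1]]}}

```text
clock: 11.92
tool_pos: [0.6101, 0.0295, 0.1636]
orientation: [-179.0, -0.2, -75.4]
force: [-5.2, -7.5, 21.7]
opening: 0.0006
gripper_force: 10.5
```

The force rose to over 20 N with hardly any motion, so the flap is on its stop. Retreating upward.

Call:
{"method": "move_arm", "body": {"motion": [[[0,0,-6],[0,0,0],1],[[0,0,-30],[0,0,0],1],[[0,0,-70],[0,0,0],1],[[-30,0,-100],[0,0,0],1],[[-70,0,-110],[0,0,0],1],[[-110,0,-120],[0,0,0],1],[[-150,0,-130],[0,0,0],1],[[-190,0,-140],[0,0,0],1],[[-190,0,-140],[0,0,0],1]]}}

```text
clock: 12.67
tool_pos: [0.5584, 0.2203, 0.3018]
orientation: [-179.0, 0.1, -75.2]
force: [0.5, -0.5, 0.6]
opening: 0.0004
gripper_force: 0.0
```

Run:
```python
from h import *
p=np.load("pose.npy")
S=ctrl.snapshot("scene");T=ctrl.snapshot("top")
for q in(flap_pt(140,100,0),flap_pt(140,-100,0)):
    for o in (0,.1):
        pass
    print([((proj(s,P2W(q,p))-o)*2.6).round() for s,o in((S,[260,120]),(T,[240,130]))])
print("theta .1:",[((proj(s,P2W(flap_pt(140,-100,.1),p))-o)*2.6).round() for s,o in((S,[260,120]),(T,[240,130]))])
c=np.zeros((440,800,3),np.uint8);c[:429,:390]=cv2.resize(S["color"][120:285,260:410],(390,429));c[:416,400:790]=cv2.resize(T["color"][130:290,240:390],(390,416));cv2.imwrite("pics/p5.png",c)
```

```text
[array([ 57., 173.]), array([319., 313.])]
[array([112., 325.]), array([257.,  59.])]
theta .1: [array([101., 315.]), array([268.,  54.])]
```

View pics/p5.png

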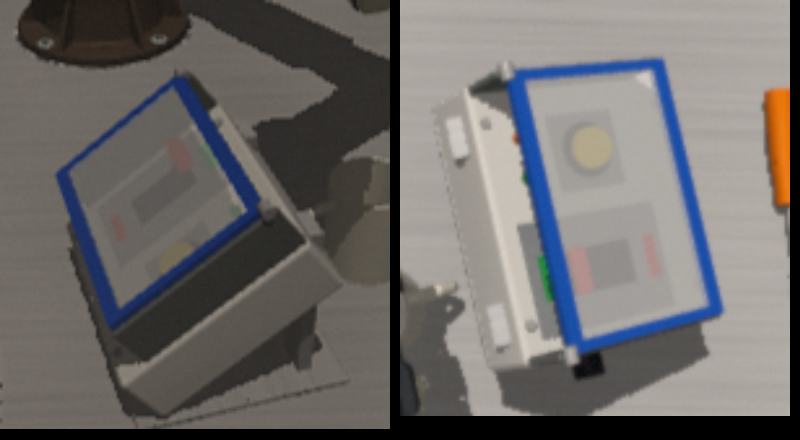

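The flap lies closed: its edge corners are at (57,175) and (112,326), against (57,173) and (112,325) predicted for fully closed. The lever is still up, the button is out and the arm is clear.

```bash
python3 -c "
from plant import ctrl
print(ctrl.close_job())"
```

```text
the job is handed in; nothing more can be done
None
```

The safety test is done and the job is handed in (no verdict was returned): the button press dropped the lever, the lever is back fully up with the button out, and the flap was folded slowly shut; I never touched the mug, bottle or screwdriver.

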